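Clamp a price slate into its foot

ROBOT

A 7-joint arm with a two-finger parallel gripper is mounted at the origin on a cart in front of the work surface, level with it; the furniture and walls round the work are solid. World frame = base frame: x ahead of the robot, y to its left, z up, the work surface at z = 0. Lengths are in m, angles in rad, forces in N, time in s.
With the tool pointing down it reaches from about 0.4 to 0.85 m from the base axis. Payload 4.5 kg.
Tool frame: the origin (TCP) lies midway between the tips of the shut fingers; the grasp point (between the pads) lies 19 mm behind it; z points along the fingers, y is the line along which they close (so a half turn about z gives the same grasp; the last joint's range is limited). The gripper opens to 88 mm and grips with 3 to 60 N. Pads are 18 mm wide; open, the fingers measure 123 mm over their backs; the gripper's body (75 mm by 187 mm) begins 45 mm behind the grasp point.
Start: joints at [-1.184, 0.689, -0.195, 1.565, 0.157, 0.902, -0.215], TCP at [0.216, 0.587, 0.203] pointing down, gripper open.
Joint ranges: [-3.01, 3.01], [-0.46, 2.08], [-1.47, 1.51], [0.13, 2.56], [-1, 4.14], [0.04, 2.09], [-2.66, 2.66]. Speed limits (rad/s): [2.57, 2.57, 3.14, 3.14, 3.14, 3.14, 3.14].

INTERFACE

Orientations are given as a unit quaternion [x, y, z, w].
In Python, from plant import r, eyes, finish_job gives the robot as it stands. The module is installed in compiled form; this text tells all that it offers.
- The arm moves only by the tool move_arm, never from a script. Its argument "motion" is a list of rows, each a list of 7 numbers: the shift along the tool's x, y, z in mm, then the turn, a rotation vector about the tool's x, y, z in degrees, then the closure, from 0 (fully open) to 1 (shut). A call has 1 to 5 rows; each row is the pose to reach, as a shift and turn from the pose commanded when the call began, along the tool's axes at that moment; what a row does not reach only later rows make up. A row lasts 1/8 s, in which the tool goes at most 62.5 mm and 10.7 degrees, less where a joint would pass 70% of its speed; a pose out of reach is approached as far as the arm can. A call with a gripper value outside its range is refused whole. The fingers move at their own pace and stop on an object; "newtons" is the grip in N (left out, the last holds). Time passes only in rows, so rows that repeat a pose let the fingers close. It gives the time, the measured TCP pose, the force, the opening and the grip force at its end, in the units of the state.
- r.get_state(): the state, without advancing time (a new reading comes with each control period).
- eyes.snapshot(name): name is "scene" or "top" or "wrist"; returns a dict with "frame" (384x512x3 uint8, red, green, blue), "z_map" (384x512 float32, m along the optical axis (not along the pixel's ray), 0 where there is no reading), "intrinsics" (3x3 intrinsics, pixels), "world_to_cam" (4x4, takes a point from world to camera coordinates). Camera axes: x right, y down, z forward; pixel columns grow to the right and rows downward; lengths in m; the calibration is good to about 2 mm. A picture is of the moment at which its call begins.
- finish_job(): hands the job in; it is judged then, once.
The state is a dict: "clock": time; "q": joint angles; "qd": joint speeds; "joint_torque": joint torques, N m; "tool_pos": TCP position; "eef_rot": TCP orientation; "contact_force": force on the tool from outside, world axes, zero at the start; "moment": the same for the moment, N m; "opening": opening from 0.0 (shut) to 1.0 (fully open); "finger_force": force on a finger pad.
Only numpy, scipy, OpenCV 4.12 (cv2) and the standard library are available. Lean on these libraries where they do the work, as an engineer would, in place of code of your own. Each camera call takes 0.05 s, during which the arm holds its last target. There are 200 camera calls.

TASK

Take the small framed slate out of its wooden stand and slide it upright down into the gap between the two halves of its oak foot on the glue-up board, seating its lower edge on the board without dropping it, and let go of it. Then pump the orange trigger of the ratchet clamp (squeeze it towards the black handle, let it spring back, squeeze again; drive the jaw with the trigger only, do not push it by hand) until the jaw has closed the foot on the slate and presses firmly, but without crushing the work. Finish while still holding the trigger squeezed so that the pressure stays on; leave the bell, cup, rule and bottle alone.

Things in the scene. Friction and masses are not known exactly. Their poses are not given: they have to be found in the camera images.
- panel: framed slate: upright slab 96 mm wide (its x) x 9 mm thick (its y) x 100 mm tall (its z), 0.14 kg, black slate in a pale wood frame; origin at the centre of its lower edge. It starts standing in the groove of the stand; take it by its top edge across the 9 mm.
- rack: pale wooden stand, fixed, 136 x 56 x 27 mm high, with a groove 12 mm wide along its x whose floor is 10 mm above the origin; origin at the centre of its underside
- board: plywood glue-up board, fixed, 130 (x) x 290 (y) x 15 mm; origin at the centre of its underside, top face 15 mm above it. Its +y runs from the ratchet clamp to an oak fence (front face at y = 99.5 mm, top 49 mm above the origin). The clamp stands on the -y half: body up to 91 mm high, steel toothed rod along y. Rails 10 mm high at x = +-60 mm guide the ends of the foot halves
- front_half: front half of the oak foot, loose, 110 x 22 (y) x 31 mm high, origin at the centre of its underside, resting on the board nearest the jaw; its inner face (11 mm towards +y) has a 4 mm chamfered top edge; 0.09 kg
- rear_half: rear half of the oak foot, loose, same size, standing against the fence; inner face 11 mm towards -y of its origin. The gap between both inner faces is 12.5 to 14 mm at the start; the slate goes into this gap, wide side along the gap, centred within 10 mm, its lower edge on the board
- slot (a point): point of the board top midway along the gap, roughly at its centre (the true centre is midway between the two halves)
- handle_back (a point): middle of the rear (-y) face of the clamp's fixed black handle, 130 mm above the board's underside; the handle is 26 mm wide (board x), 16 mm thick (y), its top 146 mm above the underside. One finger goes behind it, the other in front of the trigger; both come from above and close along the board's y
- trigger_roll (a point): orange finger roll at the top of the trigger lever, in front (+y) of the handle: 15 mm in diameter, 30 mm long along the board's x, axis 125 mm above the board's underside; this point is on its axis. Its front is 53.5 mm from the handle's rear face when released, 35 mm when fully squeezed. Nothing stands within 60 mm in front of it at that height
- trigger: the orange trigger lever with its roll, hinged on the clamp; origin at its pivot, 48 mm below the roll. A squeeze of 15 to 30 N on the roll is right; less does not close the foot firmly, 50 N and more crushes the work
- squeeze (a joint): trigger angle, rad: 0 released, 0.40 fully squeezed (19 mm at the roll). A spring returns it (3 to 4 N at the roll). After some slack its pawl drives the rod 0.6 times as far as the roll goes; let almost fully back, it takes the next 8 mm tooth: a full pump moves the jaw 8 mm (the first may give less). Jaw force: about 1.6 times the roll force beyond the spring, less 3.5 N friction
- jaw_travel (a joint): jaw travel, m: grows towards the fence, 0 to 0.042; starts at 0 to 0.014. Letting the trigger go leaves the jaw where it stands (a holding pawl keeps it from going back) but takes the pressure off. With the slate seated and the foot closed on it the jaw stands at about 0.035 and the trigger no longer squeezes fully: it stalls between about 0.1 and 0.33 rad
- jaw: toothed steel rod along the board's y, 38 mm above the board's underside, with the jaw on its front end (orange pad 44 mm wide, 26 mm high); origin in the rod's axis, 12 mm behind the pad's face
- jaw_face (a point): centre of the jaw pad's face
- bell: counter bell, cream dome on a dark base, 85 mm across, 58 mm high; leave alone
- cup: small clay cup, 53 mm across, 52 mm high; leave alone
- rule: folded wooden rule, 159 x 13 x 12 mm, lying along its y; leave alone
- flask: small green corked bottle, 38 mm across, 98 mm high; leave alone

How it is judged:
By the outcome, as a careful person would: the job done as asked, in the order asked, and still so for the second after the job is handed in, while the arm keeps its last pose, push and grip.
It also fails if it takes over 64 s, if anything falls off the work surface, if the arm or the gripper's body presses on something with over 40 N, if the wrist force passes 120 N, or if a joint passes its speed limit or range.

## Working session

There is one attempt and no reset: what is moved stays moved. The work goes in short steps, Python scripts to look and compute and a tool call to move; the robot and the scene stay as the last step left them, time stands still between calls to the robot, and variables do not carry over. Pictures are saved under pics/ and viewed, at most 10 in all, crops included, and the job is handed in when it is done.

Besides the shell and the picture viewer there is one more tool, called after "Request:" by a JSON object that holds its "fn" and its "kwargs", one argument or row to a line. move_arm: Moves the arm, as the interface text tells. Its arguments: {"type":"object","properties":{"motion":{"type":"array","items":{"type":"array","items":{"type":"number"}}},"newtons":{"type":"number"}},"required":["motion"]}

```bash
mkdir -p pics; cat > h.py <<'E'
import numpy as np, cv2
from scipy.spatial.transform import Rotation as R
from plant import r, eyes, finish_job
def snap(n,save=None):
    s=eyes.snapshot(n)
    if save: cv2.imwrite('pics/'+save+'.png',s['frame'][:,:,::-1])
    return s
def cloud(s):
    K=s['intrinsics'];z=s['z_map'];v,u=np.indices(z.shape)
    P=np.stack([(u-K[0,2])/K[0,0]*z,(v-K[1,2])/K[1,1]*z,z,np.ones_like(z)],-1)
    W=P@np.linalg.inv(s['world_to_cam']).T
    W=W[...,:3]; W[z<=0]=np.nan
    return W
E
python3 - <<'E'
from h import *
st=r.get_state(); print({k:np.round(v,3) for k,v in st.items()})
a=snap('scene');b=snap('top')
np.savez('s0.npz',fa=a['frame'],fb=b['frame'],wa=cloud(a),wb=cloud(b))
im=np.vstack([a['frame'],b['frame']])
cv2.imwrite('pics/a.png',a['frame'][:,:,::-1]);cv2.imwrite('pics/b.png',b['frame'][:,:,::-1])
for s in(a,b): print(np.round(np.linalg.inv(s['world_to_cam']),2), s['intrinsics'][0,0])
E
```

```text
{'clock': np.float64(0.0), 'q': array([-1.184,  0.69 , -0.195,  1.566,  0.157,  0.903, -0.215]), 'qd': array([ 0.001, -0.   ,  0.001, -0.   ,  0.   ,  0.001, -0.001]), 'joint_torque': array([ 1.0000e-03, -5.2757e+01, -1.2670e+00, -1.5343e+01, -5.3000e-02,
        7.0000e-03,  0.0000e+00]), 'tool_pos': array([0.216, 0.586, 0.202]), 'eef_rot': array([ 0.175,  0.984, -0.001, -0.   ]), 'contact_force': array([-0.993, -0.626,  0.51 ]), 'moment': array([-0.039,  0.015,  0.004]), 'finger_force': np.float64(0.0), 'opening': np.float64(0.996)}
[[-0.97  0.1  -0.2   0.82]
 [ 0.22  0.52 -0.83  1.12]
 [ 0.03 -0.85 -0.52  0.8 ]
 [ 0.    0.    0.    1.  ]] 495.56980278938255
[[-0.01 -0.98  0.21  0.29]
 [-1.    0.   -0.01  0.03]
 [ 0.01 -0.21 -0.98  1.2 ]
 [ 0.    0.    0.    1.  ]] 438.07620874169334
```

View pics/a.png

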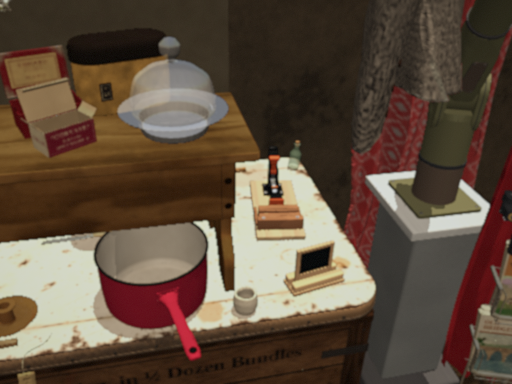

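View pics/b.png

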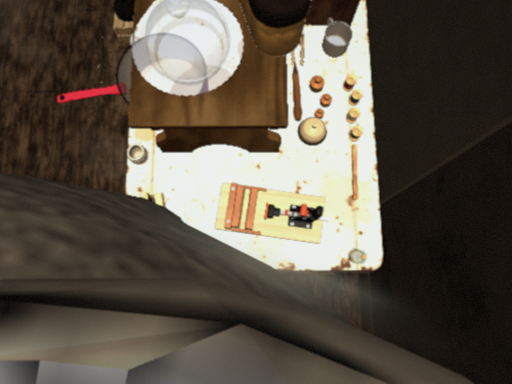

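The scene view shows the slate in its stand at about (316,262), the board at (277,208) with the clamp handle at (273,165), and the cup at (245,300). In the top view the board is at about (270,212). The fence end is at the left (world +y), and the arm hides the stand.

```bash
python3 - <<'E'
from h import *
d=np.load('s0.npz');wa=d['wa'];wb=d['wb']
for n,w,pts in(('scene',wa,[(316,260),(298,252),(333,244),(290,285),(342,278),(315,280),(278,224),(258,236),(303,235),(273,165),(273,152),(280,185),(232,180),(228,270),(245,300),(295,155),(350,265),(345,262)]),('top',wb,[(219,184),(325,198),(322,242),(217,229),(230,205),(240,208),(257,210),(249,208),(268,211),(303,211),(320,212),(200,160),(137,153),(220,150),(280,150),(355,257),(300,125),(130,240)])):
    for u,v in pts: print(n,u,v,np.round(w[v,u],3))
cv2.imwrite('pics/a2.png',cv2.resize(d['fa'][130:320,220:380,::-1],None,fx=3.1,fy=3.1,interpolation=cv2.INTER_CUBIC))
E
```

```text
scene 316 260 [0.477 0.298 0.069]
scene 298 252 [0.525 0.306 0.106]
scene 333 244 [0.437 0.291 0.104]
scene 290 285 [0.538 0.305 0.01 ]
scene 342 278 [0.41  0.307 0.011]
scene 315 280 [0.483 0.319 0.028]
scene 278 224 [0.511 0.095 0.032]
scene 258 236 [0.57  0.113 0.014]
scene 303 235 [0.452 0.132 0.014]
scene 273 165 [ 0.479 -0.097  0.102]
scene 273 152 [ 0.472 -0.128  0.128]
scene 280 185 [ 0.447 -0.119  0.018]
scene 232 180 [0.668 0.276 0.289]
scene 228 270 [0.68  0.29  0.066]
scene 245 300 [0.658 0.372 0.05 ]
scene 295 155 [ 0.369 -0.23   0.056]
scene 350 265 [0.368 0.255 0.   ]
scene 345 262 [0.376 0.242 0.   ]
top 219 184 [ 0.574  0.123 -0.002]
top 325 198 [ 0.529 -0.172  0.015]
top 322 242 [ 0.409 -0.161  0.002]
top 217 229 [0.446 0.127 0.001]
top 230 205 [0.505 0.089 0.046]
top 240 208 [0.496 0.062 0.046]
top 257 210 [0.496 0.016 0.013]
top 249 208 [0.497 0.038 0.045]
top 268 211 [ 0.487 -0.013  0.05 ]
top 303 211 [ 0.474 -0.096  0.13 ]
top 320 212 [ 0.468 -0.136  0.145]
top 200 160 [ 0.644  0.178 -0.002]
top 137 153 [0.663 0.356 0.007]
top 220 150 [ 0.673  0.121 -0.001]
top 280 150 [ 0.673 -0.051 -0.001]
top 355 257 [ 0.364 -0.236  0.06 ]
top 300 125 [ 0.748 -0.11  -0.001]
top 130 240 [0.309 0.072 1.051]
```

View pics/a2.png

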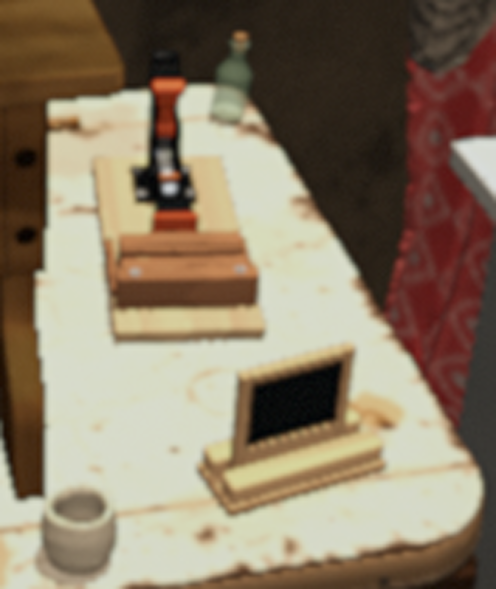

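The crop shows the slate upright in the stand, with the foot halves, jaw and orange roll in line along the board. I'll fit the slate and board from the depth data and plan the approach.

```bash
cat >> h.py <<'E'
def fit(W,c,rad,z0,z1):
    m=(np.hypot(W[...,0]-c[0],W[...,1]-c[1])<rad)&(W[...,2]>z0)&(W[...,2]<z1)
    p=W[m]; (cx,cy),sz,_=cv2.minAreaRect(p[:,:2].astype(np.float32)); 
    B=cv2.boxPoints(cv2.minAreaRect((p[:,:2]*1000).astype(np.float32)))/1000
    q=p[:,:2]-p[:,:2].mean(0); v=np.linalg.svd(q,full_matrices=False)[2][0]
    print('n',len(p),'ctr',np.round([cx,cy],4),'size',np.round(sz,4),'pca dir deg',np.round(np.degrees(np.arctan2(v[1],v[0])),1),'z',np.round(np.percentile(p[:,2],[1,50,99]),4)); return p
def plan(pos,ydir_deg):
    """shift/turn in tool frame to reach pos (TCP), pointing down, tool y at angle (deg from world +y, ccw)"""
    st=r.get_state(); T=R.from_quat(st['eef_rot'])
    a=np.radians(ydir_deg); best=None
    for k in(0,np.pi):
        y=np.array([-np.sin(a+k),np.cos(a+k),0]);z=np.array([0,0,-1.]);x=np.cross(y,z)
        rv=(T.inv()*R.from_matrix(np.c_[x,y,z])).as_rotvec(degrees=True)
        if best is None or np.linalg.norm(rv)<np.linalg.norm(best): best=rv
    sh=T.inv().apply(np.array(pos)-st['tool_pos'])*1000
    print('TCP',np.round(st['tool_pos'],4),'shift mm',np.round(sh,1),'turn',np.round(best,1),'F',np.round(st['contact_force'],1),'open',round(float(st['opening']),3),'t',round(float(st['clock']),2))
E
python3 - <<'E'
from h import *
d=np.load('s0.npz');wa=d['wa'];wb=d['wb']
fit(wa,(.48,.3),.07,.04,.13)
fit(wa,(.48,.3),.09,.008,.03)
print('board');fit(wb,(.487,-.02),.17,.008,.02)
print('halves');fit(wb,(.495,.05),.06,.04,.055)
print('handle');fit(wb,(.468,-.13),.03,.137,.16)
print('roll');fit(wb,(.475,-.1),.025,.12,.14)
plan([.481,.296,.2],9.7)
E
```

```text
n 979 ctr [0.4818 0.2963] size [0.0978 0.0155] pca dir deg 10.8 z [0.0404 0.079  0.1113]
n 866 ctr [0.4763 0.2971] size [0.1367 0.0564] pca dir deg 6.0 z [0.0083 0.0245 0.0297]
board
n 2937 ctr [ 0.5101 -0.0231] size [0.2898 0.1737] pca dir deg -99.4 z [0.0091 0.0143 0.0194]
halves
n 865 ctr [0.4982 0.0434] size [0.1065 0.1098] pca dir deg 167.3 z [0.0403 0.0455 0.0522]
handle
n 66 ctr [ 0.4723 -0.1353] size [0.0166 0.0245] pca dir deg 165.6 z [0.1377 0.1443 0.1497]
roll
n 70 ctr [ 0.4772 -0.098 ] size [0.014  0.0287] pca dir deg 173.9 z [0.1224 0.1301 0.1351]
TCP [0.2158 0.5859 0.2024] shift mm [-349.  -180.5    2.7] turn [ -0.1  -0.  -29.9] F [-0.6 -0.2 -0.5] open 1.002 t 0.1
```

Request:
{"fn": "move_arm", "kwargs": {
  "motion": [
    [-45, -23, 0, 0, 0, -6, 0],
    [-100, -52, 0, 0, 0, -12, 0],
    [-155, -80, 0, 0, 0, -18, 0],
    [-210, -109, 0, 0, 0, -24, 0],
    [-265, -137, 0, 0, 0, -30, 0]
  ]
}}

```text
clock: 0.72
tool_pos: [0.4183, 0.3646, 0.2029]
eef_rot: [-0.087, 0.996, -0.0, -0.0]
contact_force: [0.8, 0.3, 1.3]
opening: 1.0
finger_force: 0.0
```

```bash
python3 - <<'E'
from h import *
plan([.481,.296,.2],9.7)
E
```

```text
TCP [0.4183 0.3646 0.2029] shift mm [-49.8 -78.4   2.9] turn [-0.  -0.   0.3] F [0.8 0.3 1.3] open 1.0 t 0.72
```

Request:
{"fn": "move_arm", "kwargs": {
  "motion": [
    [-25, -39, 0, 0, 0, 0, 0],
    [-50, -78, 0, 0, 0, 0, 0],
    [-50, -78, 0, 0, 0, 0, 0]
  ]
}}

```text
clock: 1.1
tool_pos: [0.4829, 0.2931, 0.2024]
eef_rot: [-0.081, 0.997, -0.002, 0.0]
contact_force: [-0.6, 0.5, 0.2]
opening: 1.002
finger_force: 0.0
```

```bash
python3 - <<'E'
from h import *
s=snap('wrist');W=cloud(s)
t=snap('top');Wt=cloud(t); np.savez('s1.npz',fa=s['frame'],wa=W,fb=t['frame'],wb=Wt)
cv2.imwrite('pics/c.png',np.hstack([s['frame'][::1,::1]])[:,:,::-1])
print('wrist');fit(W,(.481,.296),.07,.095,.13);fit(W,(.481,.296),.09,.015,.035)
print('top');fit(Wt,(.481,.296),.07,.095,.13)
plan([.481,.296,.2],9.7)
E
```

```text
wrist
n 1009 ctr [0.4813 0.2943] size [0.0952 0.009 ] pca dir deg 11.2 z [0.1076 0.1114 0.113 ]
n 3739 ctr [0.4763 0.2932] size [0.1289 0.0521] pca dir deg 11.0 z [0.0252 0.0284 0.0303]
toph.py:18: RuntimeWarning: Mean of empty slice.
  q=p[:,:2]-p[:,:2].mean(0); v=np.linalg.svd(q,full_matrices=False)[2][0]
  ret = um.true_divide(
Traceback (most recent call last):
  File "h.py", line 18, in fit
    q=p[:,:2]-p[:,:2].mean(0); v=np.linalg.svd(q,full_matrices=False)[2][0]
                                 ~~~~~~~~~~~~~~~~~~~~~~~~~~~~~~~~~~~~~~~^^^
IndexError: index 0 is out of bounds for axis 0 with size 0
```

View pics/c.png

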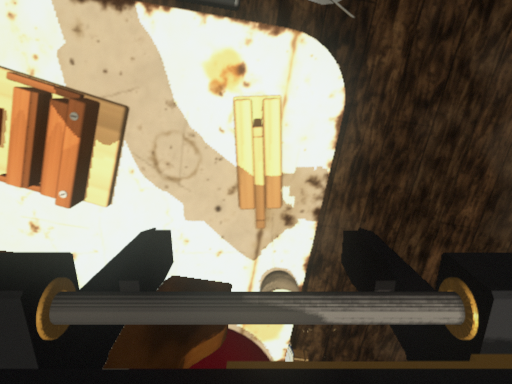

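The wrist view shows the slate standing in the groove at about (259,165) and the foot at left. The wrist and scene views both put its top at 0.111 m, with its centre at (0.481, 0.294) and yaw about 11°.

```bash
python3 - <<'E'
from h import *
d=np.load('s1.npz');print('halves wrist');fit(d['wa'],(.5,.055),.075,.04,.055)
plan([.4813,.2943,.085],11.1)
E
```

```text
halves wrist
n 6393 ctr [0.5011 0.0602] size [0.0772 0.1238] pca dir deg -8.9 z [0.0406 0.0477 0.052 ]
TCP [0.4796 0.2979 0.2028] shift mm [ -1.2  -3.9 117.8] turn [ 0.  -0.  -1.4] F [-0.5  0.2 -0.3] open 1.002 t 1.2
```

Request:
{"fn": "move_arm", "kwargs": {
  "motion": [
    [-1, -4, 45, 0, 0, -1.4, 0],
    [-1, -4, 85, 0, 0, -1.4, 0],
    [-1, -4, 110, 0, 0, -1.4, 0],
    [-1, -4, 118, 0, 0, -1.4, 0.4],
    [-1, -4, 118, 0, 0, -1.4, 0.7]
  ],
  "newtons": 20
}}

```text
clock: 1.82
tool_pos: [0.4808, 0.2954, 0.0853]
eef_rot: [-0.098, 0.995, 0.0, -0.0]
contact_force: [-0.5, -0.6, 0.5]
opening: 0.797
finger_force: 0.0
```

Request:
{"fn": "move_arm", "kwargs": {
  "motion": [
    [0, 0, 0, 0, 0, 0, 1],
    [0, 0, 0, 0, 0, 0, 1],
    [0, 0, 0, 0, 0, 0, 1],
    [0, 0, 0, 0, 0, 0, 1]
  ]
}}

```text
clock: 2.33
tool_pos: [0.4816, 0.2943, 0.0854]
eef_rot: [-0.097, 0.995, 0.0, 0.0]
contact_force: [0.6, 0.4, 0.4]
opening: 0.346
finger_force: 0.0
```

Request:
{"fn": "move_arm", "kwargs": {
  "motion": [
    [0, 0, 0, 0, 0, 0, 1],
    [0, 0, 0, 0, 0, 0, 1],
    [0, 0, 0, 0, 0, 0, 1],
    [0, 0, 0, 0, 0, 0, 1]
  ]
}}

```text
clock: 2.82
tool_pos: [0.4815, 0.2943, 0.0851]
eef_rot: [-0.097, 0.995, 0.0, -0.0]
contact_force: [-0.2, 0.3, -0.9]
opening: 0.008
finger_force: 0.0
```

The fingers closed on nothing, so I'll look.

```bash
python3 - <<'E'
from h import *
s=snap('wrist');W=cloud(s);a=snap('scene');Wa=cloud(a)
c=cv2.resize(a['frame'][190:320,240:400],(472,384),interpolation=cv2.INTER_CUBIC)
cv2.imwrite('pics/d.png',cv2.resize(np.hstack([s['frame'],c]),(790,308))[:,:,::-1])
print(np.round(s['world_to_cam'],3).tolist())
st=r.get_state();print(st['opening'],st['finger_force'])
E
```

```text
[[-0.194, 0.981, 0.0, -0.197], [0.939, 0.186, 0.29, -0.512], [0.285, 0.057, -0.957, 0.125], [0.0, 0.0, 0.0, 1.0]]
0.005123308344756431 0.0
```

View pics/d.png

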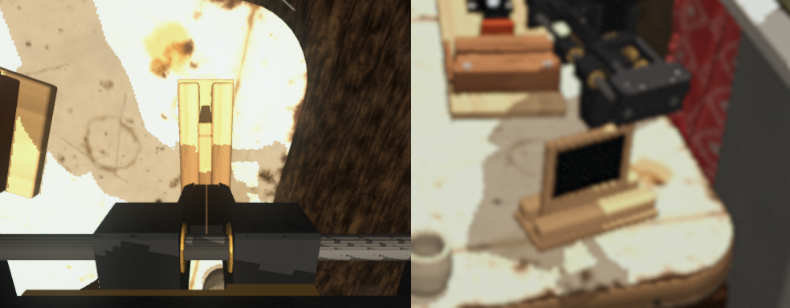

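```bash
python3 - <<'E'
from h import *
s=snap('wrist');W=cloud(s);a=snap('scene');Wa=cloud(a)
for (u,v) in [(266,145),(266,170),(266,185),(266,200),(266,220),(266,235),(266,245),(260,260),(250,245),(285,245),(240,130),(290,130)]: print('w',u,v,np.round(W[v,u],3),s['frame'][v,u])
print('scene column profile')
for v in range(215,275,3):
  print(v,[tuple(np.round(Wa[v,u],3)) for u in (308,318)],a['frame'][v,308],a['frame'][v,318])
E
```

```text
w 266 145 [0.442 0.295 0.029] [239 220 136]
w 266 170 [0.461 0.299 0.029] [238 226 139]
w 266 185 [0.473 0.301 0.028] [193 142  84]
w 266 200 [0.486 0.304 0.027] [192 141  83]
w 266 220 [0.503 0.308 0.028] [192 141  82]
w 266 235 [0.47  0.298 0.128] [42 35 25]
w 266 245 [0.47  0.298 0.139] [34 28 19]
w 260 260 [0.474 0.295 0.148] [31 25 21]
w 250 245 [0.472 0.291 0.138] [37 29 22]
w 285 245 [0.468 0.306 0.141] [39 35 28]
w 240 130 [0.434 0.273 0.03 ] [240 244 181]
w 290 130 [0.429 0.314 0.001] [193 154 101]
scene column profile
215 [(np.float64(0.511), np.float64(0.309), np.float64(0.206)), (np.float64(0.493), np.float64(0.319), np.float64(0.211))] [73 58 40] [32 31 30]
218 [(np.float64(0.512), np.float64(0.312), np.float64(0.201)), (np.float64(0.496), np.float64(0.329), np.float64(0.21))] [144 148 127] [37 36 35]
221 [(np.float64(0.511), np.float64(0.312), np.float64(0.192)), (np.float64(0.497), np.float64(0.332), np.float64(0.204))] [145 148 130] [116  91  57]
224 [(np.float64(0.418), np.float64(0.073), np.float64(0.003)), (np.float64(0.497), np.float64(0.335), np.float64(0.2))] [2
[... 1671 characters left out ...]
np.float64(0.298), np.float64(0.072)), (np.float64(0.472), np.float64(0.298), np.float64(0.068))] [10 13 10] [ 8 11 10]
263 [(np.float64(0.497), np.float64(0.302), np.float64(0.066)), (np.float64(0.47), np.float64(0.294), np.float64(0.056))] [ 9 10  8] [10 12 12]
266 [(np.float64(0.496), np.float64(0.301), np.float64(0.057)), (np.float64(0.469), np.float64(0.294), np.float64(0.047))] [ 9 12 11] [8 9 9]
269 [(np.float64(0.495), np.float64(0.299), np.float64(0.046)), (np.float64(0.468), np.float64(0.295), np.float64(0.038))] [6 7 9] [167 135  92]
272 [(np.float64(0.495), np.float64(0.303), np.float64(0.04)), (np.float64(0.468), np.float64(0.295), np.float64(0.029))] [133 100  67] [139 105  71]
```

```bash
python3 - <<'E'
from h import *
s=snap('wrist');W=cloud(s);a=snap('scene');Wa=cloud(a)
for n,w,f in(('w',W,s['frame']),('s',Wa,a['frame'])):
    m=(np.hypot(w[...,0]-.4815,w[...,1]-.2943)<.03)&(w[...,2]>.114)&(w[...,2]<.15)&(f.max(-1)<70)
    p=w[m];print(n,len(p),'z pct',np.round(np.percentile(p[:,2],[0,1,5,20]),4)); q=p[p[:,2]<.14];print(np.round(np.percentile(q,[2,50,98],axis=0),4))
print(r.get_state()['tool_pos'])
E
```

```text
w 1627 z pct [0.1217 0.1231 0.1251 0.1307]
[[0.4675 0.2801 0.1231]
 [0.4715 0.2928 0.1327]
 [0.4731 0.3064 0.1398]]
s 113 z pct [0.1237 0.1256 0.1275 0.132 ]
[[0.4679 0.2882 0.1256]
 [0.487  0.3074 0.1334]
 [0.4918 0.3124 0.1396]]
[0.48147572 0.29427576 0.08512748]
```

Both views put the real fingertips at z ≈ 0.122 while the state reports 0.085. The true tip is about 37 mm higher than reported, and xy agrees. I'll correct by that amount: open, then go down 37 mm more.

Request:
{"fn": "move_arm", "kwargs": {
  "motion": [
    [0, 0, 0, 0, 0, 0, 0.5],
    [0, 0, 0, 0, 0, 0, 0.5],
    [0, 0, 0, 0, 0, 0, 0.5],
    [0, 0, 0, 0, 0, 0, 0.5],
    [0, 0, 0, 0, 0, 0, 0.5]
  ]
}}

```text
clock: 3.75
tool_pos: [0.4815, 0.2943, 0.0851]
eef_rot: [-0.097, 0.995, 0.0, -0.0]
contact_force: [-0.2, -0.6, -0.6]
opening: 0.502
finger_force: 0.0
```

Request:
{"fn": "move_arm", "kwargs": {
  "motion": [
    [0, 0, 8, 0, 0, 0, 0.5],
    [0, 0, 18, 0, 0, 0, 0.5],
    [0, 0, 28, 0, 0, 0, 0.5],
    [0, 0, 37, 0, 0, 0, 0.5],
    [0, 0, 37, 0, 0, 0, 0.5]
  ]
}}

```text
clock: 4.38
tool_pos: [0.4809, 0.2939, 0.0472]
eef_rot: [-0.098, 0.995, -0.0, -0.001]
contact_force: [-0.3, -0.5, 0.2]
opening: 0.502
finger_force: 0.0
```

Request:
{"fn": "move_arm", "kwargs": {
  "motion": [
    [0, 0, 0, 0, 0, 0, 1],
    [0, 0, 0, 0, 0, 0, 1],
    [0, 0, 0, 0, 0, 0, 1],
    [0, 0, 0, 0, 0, 0, 1],
    [0, 0, 0, 0, 0, 0, 1]
  ]
}}

```text
clock: 5.0
tool_pos: [0.4816, 0.2943, 0.0483]
eef_rot: [-0.097, 0.995, 0.0, 0.0]
contact_force: [-0.4, -1.6, 2.1]
opening: 0.097
finger_force: 20.0
```

The slate is held: 8.5 mm opening at 20 N. I'll lift it and locate the gap from the earlier wrist cloud.

Request:
{"fn": "move_arm", "kwargs": {
  "motion": [
    [0, 0, -8, 0, 0, 0, 1],
    [0, 0, -25, 0, 0, 0, 1],
    [0, 0, -50, 0, 0, 0, 1],
    [0, 0, -75, 0, 0, 0, 1],
    [0, 0, -90, 0, 0, 0, 1]
  ]
}}

```text
clock: 5.62
tool_pos: [0.482, 0.2947, 0.1402]
eef_rot: [-0.097, 0.995, 0.001, 0.001]
contact_force: [0.6, 0.5, -2.3]
opening: 0.097
finger_force: 20.0
```

```bash
cat >> h.py <<'E'
def halves(W,yaw=None):
    m=(np.hypot(W[...,0]-.497,W[...,1]-.055)<.08)&(W[...,2]>.041)&(W[...,2]<.0545)
    p=W[m]
    if yaw is None:
        # yaw giving the sharpest histogram across
        best=max(np.arange(-14,-4,.25),key=lambda a:(np.histogram(p[:,0]*-np.sin(np.radians(a))+p[:,1]*np.cos(np.radians(a)),bins=np.arange(-.2,.3,.001))[0].astype(float)**2).sum())
        yaw=best
    a=np.radians(yaw);ux=np.array([np.cos(a),np.sin(a)]);uy=np.array([-np.sin(a),np.cos(a)])
    t=p[:,:2]@uy; h,e=np.histogram(t,bins=np.arange(t.min(),t.max(),.002))
    print('yaw',yaw);print([(round(float(x)*1000),int(n)) for x,n in zip(e,h)])
    return p,ux,uy
E
python3 - <<'E'
from h import *
d=np.load('s1.npz');p,ux,uy=halves(d['wa'])
print('x ext',np.round(np.percentile(p[:,:2]@ux,[0.5,99.5]),4),'z',np.round(np.percentile(p[:,2],[5,50,95]),4))
t=snap('top');Wt=cloud(t);p,ux,uy=halves(Wt)
a=np.load('s0.npz');p,ux,uy=halves(a['wb']);print('x ext',np.round(np.percentile(p[:,:2]@ux,[0.5,99.5]),4))
plan([.497,.055,.14],-9)
E
```

```text
yaw -8.25
[(92, 54), (94, 169), (96, 200), (98, 189), (100, 184), (102, 189), (104, 179), (106, 208), (108, 198), (110, 318), (112, 295), (114, 193), (116, 0), (118, 0), (120, 0), (122, 0), (124, 0), (126, 1), (128, 64), (130, 57), (132, 113), (134, 191), (136, 175), (138, 196), (140, 182), (142, 182), (144, 178), (146, 181), (148, 161), (150, 80), (152, 191), (154, 196), (156, 208), (158, 200), (160, 208), (162, 216), (164, 214), (166, 333)]
x ext [0.426  0.5462] z [0.043  0.0477 0.0512]
yaw -8.0
[(44, 9), (46, 10), (48, 11), (50, 11), (52, 9), (54, 9), (56, 12), (58, 12), (60, 11), (62, 4), (64, 0), (66, 0), (68, 0), (70, 0), (72, 0), (74, 0), (76, 0), (78, 0), (80, 0), (82, 0), (84, 0), (86, 0), (88, 2), (90, 30), (92, 28), (94, 30), (96, 29), (98, 30), (100, 27), (102, 32), (104, 29), (106, 28), (108, 20), (110, 10), (112, 0), (114, 0), (116, 0), (118, 0), (120, 0), (122, 0), (124, 5), (126, 18), (128, 27), (130, 29), (132, 28), (134, 32), (136, 28), (138, 31), (140, 31), (142, 25), (144, 27), (146, 35), (148, 35), (150, 32), (152, 35), (154, 36), (156, 34), (158, 30), (160, 33), (162, 37)]
yaw -8.25
[(46, 8), (48, 10), (50, 12), (52, 9), (54, 10), (56, 9), (58, 12), (60, 13), (62, 13), (64, 3), (66, 0), (68, 0), (70, 0), (72, 0), (74, 0), (76, 0), (78, 0), (80, 0), (82, 0), (84, 0), (86, 0), (88, 0), (90, 0), (92, 30), (94, 29), (96, 29), (98, 33), (100, 29), (102, 27), (104, 29), (106, 31), (108, 24), (110, 25), (112, 16), (114, 0), (116, 0), (118, 0), (120, 0), (122, 0), (124, 0), (126, 5), (128, 15), (130, 31), (132, 31), (134, 29), (136, 29), (138, 31), (140, 29), (142, 30), (144, 25), (146, 30), (148, 29), (150, 38), (152, 31), (154, 39), (156, 33), (158, 32), (160, 34), (162, 36), (164, 32)]
x ext [0.4275 0.5466]
TCP [0.4827 0.2953 0.1414] shift mm [  32.5 -238.5    0.8] turn [ 0.2  0.2 20.2] F [-0.6  0.2 -1.4] open 0.097 t 5.67
```

The gap centre is at about (0.499, 0.050) with yaw about -8.3°. I'm moving over it at height for a close look.

Request:
{"fn": "move_arm", "kwargs": {
  "motion": [
    [6, -40, 0, 0, 0, 4, 1],
    [12, -85, 0, 0, 0, 8, 1],
    [19, -135, 0, 0, 0, 12, 1],
    [25, -185, 0, 0, 0, 16, 1],
    [31, -225, 0, 0, 0, 20, 1]
  ]
}}

```text
clock: 6.3
tool_pos: [0.4945, 0.0651, 0.1379]
eef_rot: [0.079, 0.997, -0.0, -0.0]
contact_force: [-0.4, 0.7, -1.9]
opening: 0.101
finger_force: 20.0
```

```bash
python3 - <<'E'
from h import *
plan([.499,.0505,.14],-8.3)
E
```

```text
TCP [0.4945 0.0651 0.1379] shift mm [ -6.8 -13.7  -2.1] turn [-0.  -0.  -0.7] F [-0.4  0.7 -1.9] open 0.101 t 6.3
```

Request:
{"fn": "move_arm", "kwargs": {
  "motion": [
    [-3, -8, 0, 0, 0, 0, 1],
    [-6, -14, 0, 0, 0, -0.7, 1],
    [-6, -14, 0, 0, 0, -0.7, 1],
    [-6, -14, 0, 0, 0, -0.7, 1]
  ]
}}

```text
clock: 6.8
tool_pos: [0.4985, 0.0544, 0.1381]
eef_rot: [0.07, 0.998, 0.001, 0.0]
contact_force: [-0.0, -0.2, -1.7]
opening: 0.102
finger_force: 20.0
```

```bash
python3 - <<'E'
from h import *
s=snap('wrist','e');W=cloud(s);np.savez('s2.npz',f=s['frame'],w=W)
m=(W[...,2]<.06)
p,ux,uy=halves(np.where(m[...,None],W,np.nan))
print('x ext',np.round(np.percentile(p[:,:2]@ux,[0.5,99.5]),4),'z',np.round(np.percentile(p[:,2],[5,50,95]),4))
plan([.499,.0505,.14],-8.3)
a=snap('scene');np.savez('s3.npz',f=a['frame'],w=cloud(a))
E
```

```text
yaw -8.75
[(50, 59), (52, 90), (54, 86), (56, 83), (58, 84), (60, 93), (62, 109), (64, 92), (66, 103), (68, 111), (70, 60), (72, 0), (74, 0), (76, 0), (78, 0), (80, 0), (82, 0), (84, 0), (86, 0), (88, 0), (90, 0), (92, 0), (94, 0), (96, 59), (98, 242), (100, 238), (102, 242), (104, 233), (106, 232), (108, 251), (110, 226), (112, 217), (114, 325), (116, 220), (118, 125), (120, 0), (122, 0), (124, 0), (126, 0), (128, 0), (130, 0), (132, 29), (134, 42), (136, 73), (138, 95), (140, 207), (142, 235), (144, 238), (146, 238), (148, 236), (150, 238), (152, 235), (154, 282), (156, 264), (158, 265), (160, 256), (162, 265), (164, 263), (166, 271), (168, 272), (170, 271)]
x ext [0.4252 0.5349] z [0.0445 0.0479 0.0512]
TCP [0.4985 0.0542 0.1381] shift mm [-1.  -3.6 -1.9] turn [ 0.1 -0.   0.3] F [-0.6 -0.  -2.6] open 0.1 t 6.85
```

View pics/e.png

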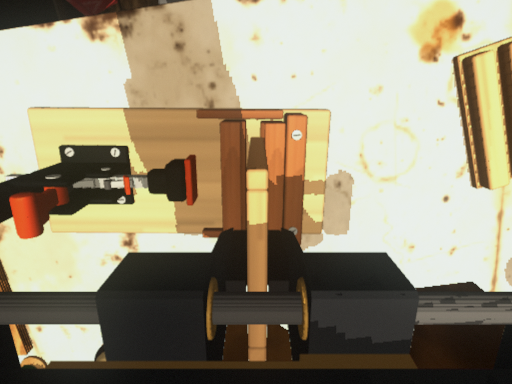

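The view shows the gap at about px 245–262, row 130, with the slate's near end hanging over it at px 247–268 and hiding part of the rear half. I'll measure gap edges and slate within this same cloud.

```bash
cat > gap.py <<'E'
from h import *
def run(W,yaw=-8.6,c=(.4985,.052)):
    a=np.radians(yaw);ux=np.array([np.cos(a),np.sin(a)]);uy=np.array([-np.sin(a),np.cos(a)])
    D=W[...,:2]-np.array(c);X=D@ux*1000;Y=D@uy*1000;Z=W[...,2]*1000
    top=(Z>41)&(Z<54)&(abs(X)<62)&(Y>-40)&(Y<40)
    print('frame at',c,'yaw',yaw,'(mm): slice x: front[outer,inner] rear[inner,outer]')
    F=[]
    for x in range(-52,50,6):
        m=top&(abs(X-x)<3); y=Y[m]
        f=y[(y<0)];b=y[y>0]
        if len(f)>15: F.append((x,f.min(),f.max(),b.min() if len(b) else np.nan))
    print(np.round(F,1).tolist())
    m=(Z>55)&(Z<170)&(abs(X)<70)&(abs(Y)<12)
    for z0 in range(60,165,10):
        k=m&(abs(Z-z0)<5); 
        if k.sum()>10: print('panel/tool z',z0,k.sum(),'X',np.round(np.percentile(X[k],[2,50,98]),1),'Y',np.round(np.percentile(Y[k],[2,50,98]),1))
    for yy in(-35,-40,-50): pass
if __name__=='__main__': run(np.load('s2.npz')['w']); run(np.load('s1.npz')['wa'])
E
python3 gap.py; python3 - <<'E'
from h import *
d=np.load('s3.npz');W=d['w'];fit(W,(.4985,.054),.07,.1,.16); fit(W,(.4985,.054),.06,.1,.12)
E
```

```text
frame at (0.4985, 0.052) yaw -8.6 (mm): slice x: front[outer,inner] rear[inner,outer]
[[-52.0, -29.2, -8.5, 5.5], [-46.0, -29.3, -8.5, 5.5], [-40.0, -29.4, -8.5, 5.6], [-34.0, -29.6, -8.5, 8.3], [-28.0, -29.8, -8.5, 10.1], [-22.0, -29.8, -8.5, 11.1], [-16.0, -29.1, -8.6, 12.1], [-10.0, -29.2, -8.6, 13.1], [-4.0, -29.4, -8.6, 13.3], [2.0, -29.7, -7.7, 13.4], [8.0, -29.6, -7.7, 13.5], [14.0, -28.8, -8.6, 13.6], [20.0, -29.0, -7.7, 13.8], [26.0, -29.2, -7.7, 13.9], [32.0, -29.2, -7.7, 14.0], [38.0, -29.5, -7.7, 14.2], [44.0, -29.7, -7.7, 14.3]]
panel/tool z 110 24 X [-48.7 -48.5 -48.2] Y [-1.7  2.1  6.2]
panel/tool z 120 27 X [-48.7 -48.5 -47.8] Y [-1.8  2.1  6.3]
panel/tool z 130 32 X [-48.7 -48.5 -47.3] Y [-2.2  1.8  6.1]
panel/tool z 140 41 X [-48.7 -48.5 -48.1] Y [-1.9  2.7  6.2]
panel/tool z 150 46 X [-48.8 -48.5 -47.9] Y [-1.7  2.1  6.5]
panel/tool z 160 56 X [-48.7 -48.5 -47.3] Y [-2.   2.2  6.4]
frame at (0.4985, 0.052) yaw -8.6 (mm): slice x: front[outer,inner] rear[inner,outer]
[[-52.0, -30.9, -7.2, 5.8], [-46.0, -28.9, -7.5, 5.8], [-40.0, -29.7, -6.9, 5.5], [-34.0, -28.8, -7.0, 5.6], [-28.0, -29.6, -6.9, 6.6], [-22.0, -29.4, -6.8, 6.0], [-16.0, -30.0, -6.8, 6.1], [-10.0, -29.3, -7.0, 6.5], [-4.0, -29.2, -7.2, 6.3], [2.0, -29.2, -7.2, 5.9], [8.0, -29.3, -7.3, 6.6], [14.0, -29.7, -7.4, 6.1], [20.0, -28.3, -7.2, 7.1], [26.0, -29.2, -7.2, 5.9], [32.0, -28.6, -6.9, 6.0], [38.0, -29.5, -6.9, 7.1], [44.0, -28.6, -6.8, 6.3]]
n 718 ctr [0.4987 0.0576] size [0.015  0.0955] pca dir deg -8.0 z [0.101  0.1315 0.1595]
n 226 ctr [0.4991 0.0589] size [0.0112 0.0936] pca dir deg 171.8 z [0.1002 0.1107 0.1198]
```

In this frame the gap spans -7.5 to +5.8 mm (13.3 mm wide, centre -0.8). The slate centre is at +2.4 mm and its bottom at z ≈ 0.104. I'll shift -3.3 mm, descend 50 mm and recheck.

Request:
{"fn": "move_arm", "kwargs": {
  "motion": [
    [0, -3.3, 0, 0, 0, 0.4, 1],
    [0, -3.3, 15, 0, 0, 0.4, 1],
    [0, -3.3, 32, 0, 0, 0.4, 1],
    [0, -3.3, 48, 0, 0, 0.4, 1],
    [0, -3.3, 48, 0, 0, 0.4, 1]
  ]
}}

```text
clock: 7.52
tool_pos: [0.4972, 0.0494, 0.0894]
eef_rot: [0.074, 0.997, -0.0, -0.001]
contact_force: [0.1, -0.3, -1.6]
opening: 0.099
finger_force: 20.0
```

```bash
python3 - <<'E'
from gap import *
s=snap('wrist');W=cloud(s);np.savez('s4.npz',f=s['frame'],w=W); run(W)
plan([.499,.0505,.09],-8.4)
E
```

```text
frame at (0.4985, 0.052) yaw -8.6 (mm): slice x: front[outer,inner] rear[inner,outer]
[[-52.0, -29.3, -8.5, 6.0], [-46.0, -29.5, -7.9, 5.4], [-40.0, -29.8, -8.6, 5.4], [-34.0, -29.9, -9.4, 5.5], [-28.0, -29.4, -10.1, 5.5], [-22.0, -29.6, -10.9, 6.3], [-16.0, -29.8, -10.9, 6.4], [-10.0, -29.1, -11.0, 6.5], [-4.0, -29.4, -11.0, 6.5], [2.0, -29.7, -11.1, 6.6], [8.0, -29.8, -11.2, 6.7], [14.0, -29.1, -11.2, 6.7], [20.0, -29.3, -11.3, 6.8], [26.0, -29.4, -11.3, 6.9]]
panel/tool z 60 23 X [-49.3 -49.1 -48.6] Y [-6.8 -2.7  1.4]
panel/tool z 70 32 X [-49.3 -49.1 -48.4] Y [-6.5 -2.3  1.5]
panel/tool z 80 31 X [-49.3 -49.1 -48. ] Y [-6.9 -3.2  1.3]
panel/tool z 90 38 X [-49.2 -49.  -48.7] Y [-6.3 -2.6  1.5]
panel/tool z 100 47 X [-49.2 -49.1 -48.4] Y [-6.5 -2.5  1.8]
panel/tool z 110 54 X [-49.2 -49.  -48. ] Y [-6.7 -2.3  1.6]
panel/tool z 120 65 X [-49.2 -49.  -48.1] Y [-6.3 -2.   1.9]
panel/tool z 130 263 X [-49.1 -11.3 -10.6] Y [-11.6   0.8  11.6]
panel/tool z 140 394 X [-49.1 -11.3 -10.5] Y [-11.5   1.8  11.5]
panel/tool z 150 3880 X [-48.7 -12.2  43.2] Y [-8.9 -1.9  9.6]
panel/tool z 160 415 X [-12.8 -11.1 -10.4] Y [-11.7   5.6  11.7]
TCP [0.4978 0.0495 0.09  ] shift mm [-1.1  1.2 -0. ] turn [-0.  -0.  -0.1] F [-1.1 -0.8 -1.2] open 0.1 t 7.58
```

The slate needs +1.3 mm; then I'll enter the gap.

Request:
{"fn": "move_arm", "kwargs": {
  "motion": [
    [0, 1.3, 0, 0, 0, 0, 1],
    [0, 1.3, 0, 0, 0, 0, 1],
    [0, 1.3, 8, 0, 0, 0, 1],
    [0, 1.3, 15, 0, 0, 0, 1],
    [0, 1.3, 20, 0, 0, 0, 1]
  ]
}}

```text
clock: 8.2
tool_pos: [0.4979, 0.0507, 0.0694]
eef_rot: [0.074, 0.997, -0.0, -0.0]
contact_force: [-0.9, -1.6, -2.0]
opening: 0.101
finger_force: 20.0
```

```bash
python3 - <<'E'
from gap import *
s=snap('wrist');W=cloud(s); run(W)
plan([.499,.0505,.05],-8.4)
E
```

```text
frame at (0.4985, 0.052) yaw -8.6 (mm): slice x: front[outer,inner] rear[inner,outer]
[[-52.0, -29.4, -7.9, 5.5], [-46.0, -29.6, -0.5, 0.1], [-40.0, -29.8, -7.9, 5.5], [-34.0, -29.4, -8.0, 5.6], [-28.0, -29.8, -8.0, 6.3], [-22.0, -29.8, -8.7, 7.1], [-16.0, -29.5, -8.8, 7.2], [-10.0, -29.8, -8.9, 7.2], [-4.0, -29.8, -8.9, 7.3], [2.0, -29.4, -8.9, 7.4], [8.0, -29.7, -9.0, 7.5], [14.0, -29.0, -9.1, 7.5], [20.0, -29.3, -9.2, 7.6]]
panel/tool z 60 32 X [-48.8 -48.6 -47.5] Y [-5.4 -1.1  3.2]
panel/tool z 70 41 X [-48.7 -48.5 -48.2] Y [-4.8 -1.1  3. ]
panel/tool z 80 46 X [-48.7 -48.5 -47.6] Y [-5.  -0.5  3.3]
panel/tool z 90 52 X [-48.8 -48.5 -47.5] Y [-5.2 -1.3  3.1]
panel/tool z 100 63 X [-48.8 -48.5 -47.5] Y [-4.8 -0.5  3.4]
panel/tool z 110 274 X [-48.7 -10.7 -10.1] Y [-11.6   0.4  11.7]
panel/tool z 120 390 X [-48.6 -10.7 -10. ] Y [-11.5   0.7  11.5]
panel/tool z 130 3859 X [-48.3 -11.3  43.7] Y [-9.  -0.5  9.1]
panel/tool z 140 414 X [-11.2 -10.6  -9.9] Y [-11.6   5.6  11.7]
panel/tool z 150 832 X [-12.1 -10.   -5.7] Y [-11.7   4.2  11.5]
panel/tool z 160 93 X [-12.7   2.1   8.8] Y [11.  11.2 11.9]
TCP [0.4977 0.0508 0.069 ] shift mm [-1.4 -0.  19. ] turn [-0.  -0.1 -0.1] F [-0.2  0.4 -2.7] open 0.101 t 8.25
```

Centred in the gap, no contact. I'll descend to just above the board, then creep.

Request:
{"fn": "move_arm", "kwargs": {
  "motion": [
    [0, 0, 4, 0, 0, 0, 1],
    [0, 0, 8, 0, 0, 0, 1],
    [0, 0, 12, 0, 0, 0, 1],
    [0, 0, 13, 0, 0, 0, 1],
    [0, 0, 13, 0, 0, 0, 1]
  ]
}}

```text
clock: 8.88
tool_pos: [0.4982, 0.0509, 0.0571]
eef_rot: [0.074, 0.997, 0.0, -0.0]
contact_force: [0.2, -0.0, -1.8]
opening: 0.098
finger_force: 20.0
```

Request:
{"fn": "move_arm", "kwargs": {
  "motion": [
    [0, 0, 1, 0, 0, 0, 1],
    [0, 0, 2, 0, 0, 0, 1],
    [0, 0, 2, 0, 0, 0, 1]
  ]
}}

```text
clock: 9.25
tool_pos: [0.4982, 0.0508, 0.0551]
eef_rot: [0.074, 0.997, 0.0, -0.0]
contact_force: [0.0, 0.1, -1.4]
opening: 0.099
finger_force: 20.0
```

Request:
{"fn": "move_arm", "kwargs": {
  "motion": [
    [0, 0, 1, 0, 0, 0, 1],
    [0, 0, 1, 0, 0, 0, 1]
  ]
}}

```text
clock: 9.5
tool_pos: [0.4982, 0.0508, 0.0541]
eef_rot: [0.074, 0.997, 0.0, -0.0]
contact_force: [-0.3, 0.4, -1.9]
opening: 0.104
finger_force: 20.0
```

Request:
{"fn": "move_arm", "kwargs": {
  "motion": [
    [0, 0, 1, 0, 0, 0, 1],
    [0, 0, 1, 0, 0, 0, 1]
  ]
}}

```text
clock: 9.75
tool_pos: [0.4983, 0.0508, 0.0533]
eef_rot: [0.074, 0.997, 0.0, 0.0]
contact_force: [-0.7, 0.4, 1.0]
opening: 0.099
finger_force: 20.0
```

Request:
{"fn": "move_arm", "kwargs": {
  "motion": [
    [0, 0, 0.7, 0, 0, 0, 1],
    [0, 0, 0.7, 0, 0, 0, 1]
  ]
}}

```text
clock: 10.0
tool_pos: [0.4984, 0.0508, 0.0533]
eef_rot: [0.074, 0.997, -0.0, 0.0]
contact_force: [-2.5, -0.7, 9.7]
opening: 0.101
finger_force: 20.0
```

Request:
{"fn": "move_arm", "kwargs": {
  "motion": [
    [0, 0, 0.7, 0, 0, 0, 1],
    [0, 0, 0.7, 0, 0, 0, 1]
  ]
}}

```text
clock: 10.25
tool_pos: [0.4984, 0.0509, 0.0532]
eef_rot: [0.074, 0.997, -0.0, 0.001]
contact_force: [-2.6, 0.4, 16.8]
opening: 0.098
finger_force: 20.0
```

Seated, with contact at the expected height. I'll ease the push off, release and lift away.

Request:
{"fn": "move_arm", "kwargs": {
  "motion": [
    [0, 0, -1.3, 0, 0, 0, 1],
    [0, 0, -1.3, 0, 0, 0, 0.85],
    [0, 0, -1.3, 0, 0, 0, 0.7],
    [0, 0, -1.3, 0, 0, 0, 0.5],
    [0, 0, -1.3, 0, 0, 0, 0.5]
  ]
}}

```text
clock: 10.88
tool_pos: [0.4982, 0.0508, 0.0529]
eef_rot: [0.074, 0.997, 0.0, -0.0]
contact_force: [-0.4, 0.2, -0.4]
opening: 0.464
finger_force: 0.0
```

Request:
{"fn": "move_arm", "kwargs": {
  "motion": [
    [0, 0, -4, 0, 0, 0, 0.5],
    [0, 0, -14, 0, 0, 0, 0.4],
    [0, 0, -40, 0, 0, 0, 0.2],
    [0, 0, -80, 0, 0, 0, 0.1],
    [0, 0, -120, 0, 0, 0, 0]
  ]
}}

```text
clock: 11.5
tool_pos: [0.498, 0.0507, 0.1748]
eef_rot: [0.074, 0.997, 0.0, 0.0]
contact_force: [0.2, 0.2, -0.9]
opening: 0.916
finger_force: 0.0
```

```bash
python3 - <<'E'
from h import *
s=snap('wrist');W=cloud(s);a=snap('scene');Wa=cloud(a);t=snap('top');Wt=cloud(t);np.savez('s5.npz',f=s['frame'],w=W,wt=Wt,ft=t['frame'])
cv2.imwrite('pics/f.png',cv2.resize(np.hstack([s['frame'],t['frame']]),(800,300))[:,:,::-1])
for n,w in(('wrist',W),('scene',Wa)):
    print(n);fit(w,(.498,.05),.06,.105,.13)
    for zz in range(60,120,10): 
        m=(np.hypot(w[...,0]-.498,w[...,1]-.05)<.06)&(abs(w[...,2]-zz/1000)<.005); u=w[m][:,:2]@np.array([.146,.989]); print(zz,m.sum(),np.round(np.percentile(u,[2,50,98]),4) if m.sum() else '')
for n,w in(('wrist',W),('top',Wt)):
    print(n)
    try: fit(w,(.472,-.135),.03,.138,.16); fit(w,(.477,-.098),.022,.12,.14)
    except Exception as e: print(e)
plan([.4745,-.115,.17],-8.4)
E
```

```text
wrist
n 1263 ctr [0.4981 0.0511] size [0.0088 0.0959] pca dir deg -8.6 z [0.113  0.1164 0.1179]
60 9 [0.1195 0.123  0.1267]
70 11 [0.1196 0.124  0.1274]
80 16 [0.1198 0.1235 0.1272]
90 12 [0.1191 0.1231 0.1272]
100 11 [0.12   0.1239 0.1272]
110 62 [0.1187 0.1226 0.1278]
scene
n 165 ctr [0.4971 0.0536] size [0.0151 0.0939] pca dir deg 171.6 z [0.1052 0.1128 0.1177]
60 107 [0.1228 0.1266 0.1309]
70 110 [0.1215 0.1273 0.1315]
80 116 [0.1222 0.1273 0.1311]
90 114 [0.1224 0.1266 0.1321]
100 116 [0.1216 0.1268 0.1325]
110 133 [0.1182 0.1269 0.1316]
wrist
n 532 ctr [ 0.473 -0.13 ] size [0.0098 0.0264] pca dir deg -10.8 z [0.1382 0.1442 0.148 ]
n 872 ctr [ 0.4777 -0.0968] size [0.0152 0.0298] pca dir deg -6.1 z [0.1206 0.1319 0.1348]
top
index 0 is out of bounds for axis 0 with size 0
TCP [0.4997 0.051  0.1753] shift mm [   0.3 -167.9    5. ] turn [ 0.1  0.3 -0.1] F [-0.5  0.1  0.5] open 1.0 t 11.65h.py:18: RuntimeWarning: Mean of empty slice.
  q=p[:,:2]-p[:,:2].mean(0); v=np.linalg.svd(q,full_matrices=False)[2][0]
  ret = um.true_divide(
```

View pics/f.png

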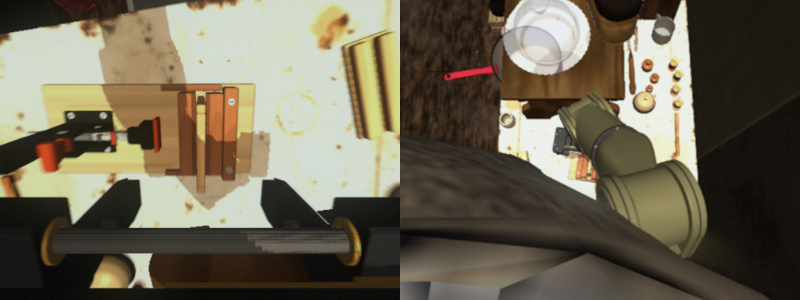

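The slate stands upright and centred in the gap, its top at 0.116 m. The clamp handle centre is at about (0.4725, -0.1345) and the roll at (0.4775, -0.0975), 37.6 mm apart against 38 mm from the text. I'm moving above the midpoint of the grip at (0.475, -0.116).

Request:
{"fn": "move_arm", "kwargs": {
  "motion": [
    [0, -25, 0, 0, 0, 0, 0],
    [0, -65, 0, 0, 0, 0, 0],
    [0, -105, 0, 0, 0, 0, 0],
    [0, -145, 0, 0, 0, 0, 0],
    [0, -169, 0, 0, 0, 0, 0]
  ]
}}

```text
clock: 12.28
tool_pos: [0.4715, -0.1186, 0.1719]
eef_rot: [0.075, 0.997, -0.0, -0.001]
contact_force: [-0.1, 0.1, -0.4]
opening: 0.996
finger_force: 0.0
```

Request:
{"fn": "move_arm", "kwargs": {
  "motion": [
    [0, 0, 0, 0, 0, 0, 0],
    [0, 0, 0, 0, 0, 0, 0]
  ]
}}

```text
clock: 12.52
tool_pos: [0.4731, -0.1149, 0.1726]
eef_rot: [0.074, 0.997, 0.001, -0.0]
contact_force: [-0.5, 0.3, 0.1]
opening: 0.999
finger_force: 0.0
```

```bash
python3 - <<'E'
from h import *
s=snap('wrist');W=cloud(s)
np.savez('s6.npz',f=s['frame'],w=W);cv2.imwrite('pics/g.png',s['frame'][:,:,::-1])
fit(W,(.472,-.135),.026,.138,.15)
f=s['frame'].astype(int);m=(f[...,0]>1.8*f[...,1])&(f[...,0]>90)
fit(np.where(m[...,None],W,np.nan),(.477,-.098),.03,.118,.14)
plan([.475,-.1163,.175],-8.6)
E
```

```text
n 729 ctr [ 0.4714 -0.1347] size [0.0161 0.0251] pca dir deg -8.4 z [0.1395 0.1466 0.1485]
n 634 ctr [ 0.4775 -0.097 ] size [0.0137 0.0288] pca dir deg -8.4 z [0.1285 0.1328 0.1349]
TCP [ 0.4733 -0.1146  0.1727] shift mm [-1.9 -1.4 -2.3] turn [ 0.1 -0.   0.2] F [-0.1  0.4  0.1] open 1.0 t 12.57
```

View pics/g.png

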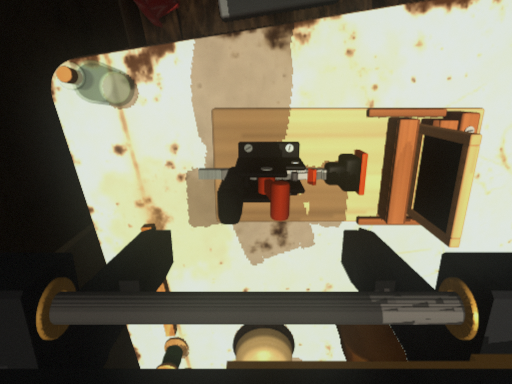

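The view shows the handle top at px (231,195), the roll at (280,200) and the fingers to either side in line. I'll correct -1.3/-1.3 mm and descend 103 mm.

Request:
{"fn": "move_arm", "kwargs": {
  "motion": [
    [-1.3, -1.3, 15, 0, 0, 0, 0],
    [-1.3, -1.3, 45, 0, 0, 0, 0.05],
    [-1.3, -1.3, 75, 0, 0, 0, 0.1],
    [-1.3, -1.3, 95, 0, 0, 0, 0.15],
    [-1.3, -1.3, 103, 0, 0, 0, 0.2]
  ],
  "newtons": 22
}}

```text
clock: 13.2
tool_pos: [0.4735, -0.1168, 0.0683]
eef_rot: [0.073, 0.997, 0.0, -0.001]
contact_force: [-0.7, 0.3, 0.6]
opening: 0.8
finger_force: 0.0
```

Request:
{"fn": "move_arm", "kwargs": {
  "motion": [
    [0, 0, 0, 0, 0, 0, 0.25],
    [0, 0, 0, 0, 0, 0, 0.3],
    [0, 0, 0, 0, 0, 0, 0.33],
    [0, 0, 0, 0, 0, 0, 0.33]
  ]
}}

```text
clock: 13.7
tool_pos: [0.4746, -0.118, 0.0705]
eef_rot: [0.074, 0.997, -0.0, 0.001]
contact_force: [-0.4, -0.3, -0.6]
opening: 0.672
finger_force: 0.0
```

```bash
python3 - <<'E'
from h import *
s=snap('wrist','h1');W=cloud(s);np.savez('s7.npz',f=s['frame'],w=W);a=snap('scene')
plan([.4744,-.1161,.07],-8.4)
f=s['frame'].astype(int)
c=cv2.resize(a['frame'][110:260,220:330],(282,384),interpolation=cv2.INTER_CUBIC)
cv2.imwrite('pics/h.png',np.hstack([s['frame'],c])[:,:,::-1])
E
```

```text
TCP [ 0.4745 -0.1179  0.0703] shift mm [0.4 1.8 0.3] turn [ 0.   0.  -0.1] F [0.2 0.3 0. ] open 0.672 t 13.8
```

View pics/h.png

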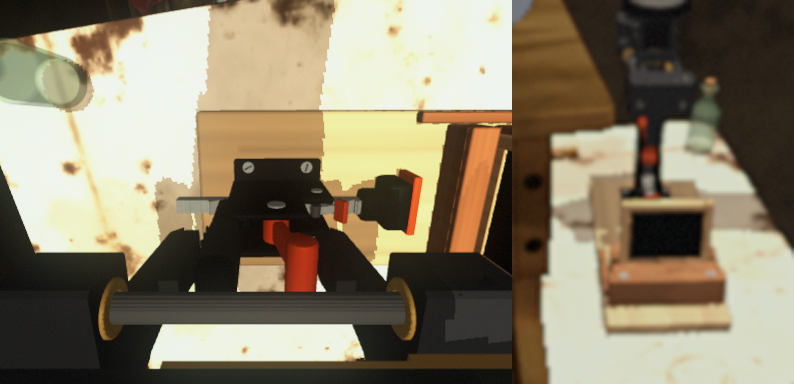

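The handle (px 215,260) and roll (300,262) are both between the fingers. Starting the first squeeze, following the trigger with the arm.

Request:
{"fn": "move_arm", "kwargs": {
  "motion": [
    [0, 1.5, 0, 0, 0, 0, 0.39],
    [0, -1, 0, 0, 0, 0, 0.46],
    [0, -3.5, 0, 0, 0, 0, 0.52],
    [0, -6, 0, 0, 0, 0, 0.58],
    [0, -7.4, 0, 0, 0, 0, 0.63]
  ]
}}

```text
clock: 14.42
tool_pos: [0.4731, -0.1265, 0.0701]
eef_rot: [0.075, 0.997, -0.001, -0.0]
contact_force: [-1.1, -3.8, 1.3]
opening: 0.377
finger_force: 21.5
```

Request:
{"fn": "move_arm", "kwargs": {
  "motion": [
    [0, 0, 0, 0, 0, 0, 0.65],
    [0, 0, 0, 0, 0, 0, 0.65]
  ]
}}

```text
clock: 14.68
tool_pos: [0.4731, -0.1265, 0.07]
eef_rot: [0.075, 0.997, -0.001, -0.0]
contact_force: [0.4, -5.1, 0.8]
opening: 0.384
finger_force: 21.6
```

First full squeeze done. I'll release and check the jaw.

Request:
{"fn": "move_arm", "kwargs": {
  "motion": [
    [0, 2, 0, 0, 0, 0, 0.56],
    [0, 4, 0, 0, 0, 0, 0.5],
    [0, 6.5, 0, 0, 0, 0, 0.44],
    [0, 9, 0, 0, 0, 0, 0.37],
    [0, 9, 0, 0, 0, 0, 0.35]
  ]
}}

```text
clock: 15.3
tool_pos: [0.4748, -0.1149, 0.07]
eef_rot: [0.074, 0.997, 0.001, 0.0]
contact_force: [0.7, -2.0, 0.6]
opening: 0.652
finger_force: 0.6
```

```bash
cat > jaw.py <<'E'
from h import *
def jaw():
    s=snap('wrist');W=cloud(s);f=s['frame'].astype(int)
    a=np.radians(-8.5);uy=np.array([-np.sin(a),np.cos(a)]);ux=np.array([np.cos(a),np.sin(a)])
    c=np.array([.4985,.052]);X=(W[...,:2]-c)@ux*1000;Y=(W[...,:2]-c)@uy*1000;Z=W[...,2]*1000
    o=(f[...,0]>1.7*f[...,1])&(f[...,0]>70)&(abs(X)<25)&(Y>-90)&(Y<0)&(Z>40)&(Z<58)
    h=(Z>41)&(Z<52)&(abs(X)<50)&(Y>-50)&(Y<-5)&(f[...,0]<1.7*9e9)
    q=Y[o];print('jaw orange Y',len(q),np.round(np.percentile(q,[2,50,98]),1) if len(q) else '')
    hh,e=np.histogram(Y[(Z>38)&(Z<52)&(X<-25)&(X>-52)],bins=np.arange(-90,30,3));print([(int(x),int(n)) for x,n in zip(e,hh) if n])
    return s
if __name__=='__main__':
    jaw(); W=np.load('s6.npz')['w']; plan([.4744,-.1161,.07],-8.4)
E
python3 jaw.py
```

```text
jaw orange Y 923 [-55.8 -50.8  -9. ]
[(-33, 98), (-30, 436), (-27, 187), (-24, 175), (-21, 184), (-18, 182), (-15, 145), (-12, 29), (-9, 46), (-6, 529), (-3, 19), (0, 4), (3, 8)]
TCP [ 0.4747 -0.115   0.07  ] shift mm [ 0.2 -1.2 -0. ] turn [ 0.1  0.  -0. ] F [ 0.1 -0.4  0.3] open 0.65 t 15.35
```

The jaw face is about 21 mm from the front half, so about three more pumps are needed.

Request:
{"fn": "move_arm", "kwargs": {
  "motion": [
    [0, -1, 0, 0, 0, 0, 0.39],
    [0, -3.5, 0, 0, 0, 0, 0.46],
    [0, -6, 0, 0, 0, 0, 0.52],
    [0, -8.5, 0, 0, 0, 0, 0.58],
    [0, -9.5, 0, 0, 0, 0, 0.65]
  ]
}}

```text
clock: 15.98
tool_pos: [0.4731, -0.1265, 0.0699]
eef_rot: [0.075, 0.997, -0.0, -0.0]
contact_force: [0.0, -1.6, -1.4]
opening: 0.379
finger_force: 21.5
```

Request:
{"fn": "move_arm", "kwargs": {
  "motion": [
    [0, 0, 0, 0, 0, 0, 0.65],
    [0, 2, 0, 0, 0, 0, 0.56],
    [0, 5, 0, 0, 0, 0, 0.48],
    [0, 8, 0, 0, 0, 0, 0.4],
    [0, 9.5, 0, 0, 0, 0, 0.35]
  ]
}}

```text
clock: 16.6
tool_pos: [0.4746, -0.115, 0.07]
eef_rot: [0.074, 0.997, 0.001, -0.0]
contact_force: [-0.4, -2.6, -1.3]
opening: 0.643
finger_force: 1.5
```

```bash
python3 jaw.py
```

```text
jaw orange Y 1020 [-47.7 -41.7  -8.9]
[(-33, 117), (-30, 419), (-27, 182), (-24, 174), (-21, 185), (-18, 181), (-15, 142), (-12, 25), (-9, 49), (-6, 529), (-3, 13), (0, 2), (3, 11)]
TCP [ 0.4746 -0.1149  0.07  ] shift mm [ 0.  -1.2  0. ] turn [ 0.1 -0.  -0. ] F [ 0.7 -0.3 -0.7] open 0.649 t 16.65
```

Request:
{"fn": "move_arm", "kwargs": {
  "motion": [
    [0, -1, 0, 0, 0, 0, 0.39],
    [0, -3.5, 0, 0, 0, 0, 0.46],
    [0, -6, 0, 0, 0, 0, 0.52],
    [0, -8.5, 0, 0, 0, 0, 0.58],
    [0, -9.5, 0, 0, 0, 0, 0.65]
  ]
}}

```text
clock: 17.27
tool_pos: [0.473, -0.1265, 0.07]
eef_rot: [0.075, 0.997, -0.0, -0.0]
contact_force: [-0.2, -2.5, 0.1]
opening: 0.382
finger_force: 21.5
```

Request:
{"fn": "move_arm", "kwargs": {
  "motion": [
    [0, 0, 0, 0, 0, 0, 0.65],
    [0, 2, 0, 0, 0, 0, 0.56],
    [0, 5, 0, 0, 0, 0, 0.48],
    [0, 8, 0, 0, 0, 0, 0.4],
    [0, 9.5, 0, 0, 0, 0, 0.35]
  ]
}}

```text
clock: 17.9
tool_pos: [0.4748, -0.115, 0.07]
eef_rot: [0.074, 0.997, 0.001, 0.0]
contact_force: [0.4, -3.5, -0.6]
opening: 0.646
finger_force: 1.7
```

```bash
python3 jaw.py
```

```text
jaw orange Y 1084 [-39.7 -30.2  -9. ]
[(-33, 113), (-30, 424), (-27, 179), (-24, 180), (-21, 189), (-18, 182), (-15, 146), (-12, 23), (-9, 44), (-6, 520), (-3, 25), (0, 6), (3, 4)]
TCP [ 0.4748 -0.115   0.07  ] shift mm [ 0.3 -1.2 -0. ] turn [ 0.1  0.  -0. ] F [-0.8 -0.5 -0.2] open 0.646 t 17.95
```

Request:
{"fn": "move_arm", "kwargs": {
  "motion": [
    [0, -1, 0, 0, 0, 0, 0.39],
    [0, -2.2, 0, 0, 0, 0, 0.43],
    [0, -3.8, 0, 0, 0, 0, 0.47],
    [0, -5.4, 0, 0, 0, 0, 0.51],
    [0, -7, 0, 0, 0, 0, 0.55]
  ]
}}

```text
clock: 18.58
tool_pos: [0.4736, -0.1236, 0.07]
eef_rot: [0.074, 0.997, -0.0, 0.0]
contact_force: [1.2, -1.8, -1.4]
opening: 0.456
finger_force: 7.8
```

Request:
{"fn": "move_arm", "kwargs": {
  "motion": [
    [0, -1.5, 0, 0, 0, 0, 0.6],
    [0, -2.5, 0, 0, 0, 0, 0.65],
    [0, -2.5, 0, 0, 0, 0, 0.65]
  ]
}}

```text
clock: 18.95
tool_pos: [0.4731, -0.1265, 0.0699]
eef_rot: [0.075, 0.997, -0.0, -0.0]
contact_force: [1.1, -6.1, -2.9]
opening: 0.385
finger_force: 21.6
```

```bash
python3 jaw.py
```

```text
jaw orange Y 963 [-32.3 -27.   -7.8]
[(-30, 4), (-27, 527), (-24, 178), (-21, 185), (-18, 182), (-15, 167), (-12, 80), (-9, 5), (-6, 6)]
TCP [ 0.4731 -0.1265  0.0699] shift mm [ 0.3 10.5 -0.1] turn [-0.   0.  -0.2] F [ 1.3 -5.6 -1.6] open 0.385 t 19.0
```

One more pump; this one should stall. I'll release fully, then squeeze in small steps.

Request:
{"fn": "move_arm", "kwargs": {
  "motion": [
    [0, 2, 0, 0, 0, 0, 0.56],
    [0, 5, 0, 0, 0, 0, 0.48],
    [0, 8, 0, 0, 0, 0, 0.4],
    [0, 9.5, 0, 0, 0, 0, 0.35],
    [0, 9.5, 0, 0, 0, 0, 0.35]
  ]
}}

```text
clock: 19.62
tool_pos: [0.4746, -0.1149, 0.07]
eef_rot: [0.074, 0.997, 0.001, 0.0]
contact_force: [0.2, -0.2, -0.6]
opening: 0.652
finger_force: 0.0
```

Request:
{"fn": "move_arm", "kwargs": {
  "motion": [
    [0, -1, 0, 0, 0, 0, 0.39],
    [0, -1.8, 0, 0, 0, 0, 0.42],
    [0, -2.6, 0, 0, 0, 0, 0.44],
    [0, -3.4, 0, 0, 0, 0, 0.46]
  ]
}}

```text
clock: 20.12
tool_pos: [0.4739, -0.1197, 0.07]
eef_rot: [0.074, 0.997, 0.0, -0.0]
contact_force: [-0.6, -0.9, 0.6]
opening: 0.541
finger_force: 5.6
```

Request:
{"fn": "move_arm", "kwargs": {
  "motion": [
    [0, -0.8, 0, 0, 0, 0, 0.48],
    [0, -1.6, 0, 0, 0, 0, 0.5],
    [0, -1.6, 0, 0, 0, 0, 0.5]
  ]
}}

```text
clock: 20.5
tool_pos: [0.4737, -0.1213, 0.07]
eef_rot: [0.074, 0.997, -0.0, -0.0]
contact_force: [-1.5, -3.7, 1.7]
opening: 0.503
finger_force: 17.3
```

Request:
{"fn": "move_arm", "kwargs": {
  "motion": [
    [0, -0.8, 0, 0, 0, 0, 0.52],
    [0, -1.6, 0, 0, 0, 0, 0.54],
    [0, -1.6, 0, 0, 0, 0, 0.54]
  ]
}}

```text
clock: 20.88
tool_pos: [0.4736, -0.1218, 0.0701]
eef_rot: [0.074, 0.997, 0.001, 0.0]
contact_force: [-1.9, 1.2, 4.7]
opening: 0.493
finger_force: 20.7
```

Stalled at 43.5 mm width (about 0.21 rad) with 21 N. I'll hold it firmly at 22 N and verify.

Request:
{"fn": "move_arm", "kwargs": {
  "motion": [
    [0, 0, 0, 0, 0, 0, 0.58],
    [0, 0, 0, 0, 0, 0, 0.6],
    [0, 0, 0, 0, 0, 0, 0.6],
    [0, 0, 0, 0, 0, 0, 0.6]
  ],
  "newtons": 22
}}

```text
clock: 21.38
tool_pos: [0.4736, -0.1219, 0.07]
eef_rot: [0.074, 0.997, 0.001, -0.0]
contact_force: [-2.7, 3.1, 5.5]
opening: 0.488
finger_force: 20.6
```

```bash
python3 - <<'E'
from gap import *
from jaw import jaw
s=jaw();W=cloud(s);a=snap('scene');Wa=cloud(a)
fit(Wa,(.498,.054),.06,.1,.13);run(W)
for zz in range(60,120,10):
    m=(np.hypot(Wa[...,0]-.498,Wa[...,1]-.05)<.06)&(abs(Wa[...,2]-zz/1000)<.005); u=Wa[m][:,:2]@np.array([.146,.989]); print(zz,m.sum(),np.round(np.percentile(u,[2,50,98]),4))
c=cv2.resize(a['frame'][110:260,220:330],(282,384),interpolation=cv2.INTER_CUBIC)
cv2.imwrite('pics/i.png',np.hstack([s['frame'],c])[:,:,::-1])
plan([.4744,-.1161,.07],-8.4);print(r.get_state()['finger_force'])
E
```

```text
jaw orange Y 965 [-31.6 -26.3  -5.3]
[(-27, 461), (-24, 204), (-21, 177), (-18, 174), (-15, 191), (-12, 178), (-9, 58), (-6, 92), (-3, 52)]
n 216 ctr [0.4985 0.0562] size [0.0176 0.0955] pca dir deg -7.6 z [0.1002 0.1104 0.1177]
frame at (0.4985, 0.052) yaw -8.6 (mm): slice x: front[outer,inner] rear[inner,outer]
[[-52.0, -26.2, -8.5, nan], [-46.0, -26.6, -3.2, nan], [-40.0, -26.2, -2.0, nan], [-34.0, -26.4, -1.9, nan], [-28.0, -26.5, -1.3, nan], [-22.0, -31.5, -1.0, nan], [-16.0, -40.0, -1.1, nan], [-10.0, -40.0, -0.7, nan], [-4.0, -40.0, -0.4, nan], [2.0, -40.0, -0.4, nan], [8.0, -39.9, -0.4, nan], [14.0, -40.0, -0.4, nan], [20.0, -39.6, -0.1, nan], [26.0, -30.0, -0.3, 0.0], [32.0, -26.1, -0.5, nan], [38.0, -25.9, -0.4, nan], [44.0, -25.9, -1.8, nan]]
panel/tool z 60 483 X [ 6.9 32.6 46.3] Y [-3.7 -1.9 -0.7]
panel/tool z 70 68 X [36.1 43.2 47.4] Y [-4.  -2.8 -1.7]
60 108 [0.1232 0.1291 0.134 ]
70 115 [0.1246 0.1289 0.1335]
80 111 [0.1239 0.129  0.1334]
90 114 [0.1255 0.1291 0.1337]
100 114 [0.1228 0.1291 0.1348]
110 133 [0.1215 0.1298 0.134 ]
TCP [ 0.4735 -0.1219  0.0701] shift mm [0.  5.9 0.1] turn [ 0.1 -0.  -0.1] F [-2.   3.   5.2] open 0.486 t 21.48
20.598205848655198
```

View pics/i.png

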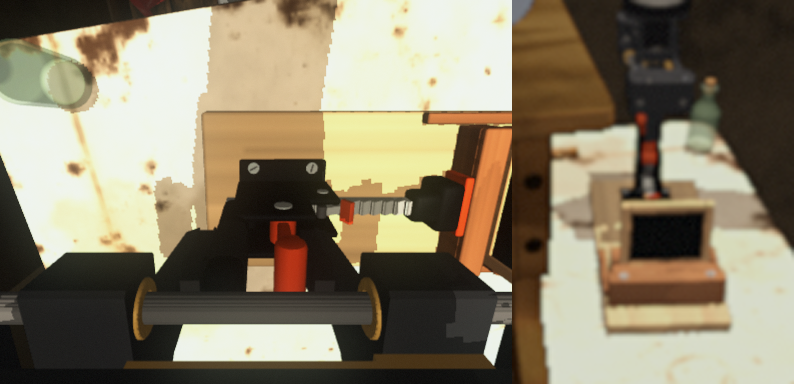

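The jaw pad (px 465,205) bears on the front half, and the foot has closed on the slate. The slate is upright (the same y at every height). The trigger is stalled at about 0.21 rad with 20.6 N held. Handing in.

```bash
python3 -c "
from plant import finish_job
print(finish_job())"
```

```text
the job is handed in; nothing more can be done
None
```

The slate is seated in its foot and clamped, and I handed the job in at 21.5 s with the trigger still held at about 21 N; the first grasp closed on nothing because the fingertips sit about 37 mm higher than reported, and I corrected for that.

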